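# Set the thread stand: spool on its pad, arm out to the mark, cam lever closed and held

## Robot

A 7-joint arm with a two-finger parallel gripper is mounted at the origin on the work surface. World frame = base frame: x ahead of the robot, y to its left, z up, the work surface at z = 0. Lengths are in m, angles in rad, forces in N, time in s.
With the tool pointing down it reaches from about 0.4 to 0.85 m from the base axis. Payload 4.5 kg.
Tool frame: the origin (TCP) lies where the fingers leave the gripper's body, on its centre line; the fingertips stand 64 mm ahead of it and the grasp point (between the pads) lies 45 mm ahead of it; z points along the fingers, y is the line along which they close (so a half turn about z gives the same grasp; the last joint's range is limited). The gripper opens to 88 mm and grips with 3 to 60 N. Pads are 18 mm wide; open, the fingers measure 123 mm over their backs; the gripper's body (75 mm by 187 mm) begins 45 mm behind the grasp point.
Start: joints at [-1.121, 0.689, -0.195, 1.565, 0.157, 0.902, -0.215], TCP at [0.252, 0.572, 0.303] pointing down, gripper open.
Joint ranges: [-3.01, 3.01], [-0.46, 2.08], [-1.47, 1.51], [0.13, 2.56], [-1, 4.14], [0.04, 2.09], [-2.66, 2.66]. Speed limits (rad/s): [2.57, 2.57, 3.14, 3.14, 3.14, 3.14, 3.14].

## Interface

Orientations are given as a unit quaternion [x, y, z, w].
In Python, from plant import r gives the robot as it stands.
- The arm moves only by the tool play_rows, never from a script. Its arguments are lists of equal length, an entry for each row: "translation": the shift along the tool's x, y, z in m, a list of three; "delta_rot": the turn, a rotation vector about the tool's x, y, z in degrees, a list of three; "grip": the opening, from -1 (shut) to 1 (fully open). In form: {"translation": [[x, y, z], ...], "delta_rot": [[rx, ry, rz], ...], "grip": [grip, ...]}. A call has 1 to 20 rows; each row shifts and turns the commanded pose from where the row before left it, along the tool's axes as they then stand; what a row does not reach is not made up. A row lasts 1/8 s, in which the tool goes at most 62.5 mm and 10.7 degrees, less where a joint would pass 70% of its speed; a pose out of reach is approached as far as the arm can. A call with a gripper value outside its range is refused whole. The fingers move at their own pace and stop on an object; "squeeze" is the grip in N (left out, the last holds). Time passes only in rows, so rows that do not move let the fingers close. It gives the time, the measured TCP pose, the force, the opening and the grip force at its end, in the units of the state.
- r.get_state(): the state, without advancing time (a new reading comes with each control period).
- r.snapshot(name): name is "scene" or "top" or "wrist"; returns the picture (420x560x3 uint8, blue, green, red); there is no depth.
- r.get_calibration(name): a dict with "intrinsics" (3x3 intrinsics, pixels), "eye" and "rotation" of the camera in the world. Camera axes: x right, y up, looking along -z (the intrinsics and any distortion apply to the point x, -y, -z); pixel columns grow to the right and rows downward; lengths in m; the calibration is good to about 2 mm. The wrist camera is an equidistant fisheye: a pixel r from the principal point sees the ray r / f radians off the axis. A picture is of the moment at which its call begins: read the wrist's pose just before it. get_calibration takes no time and is no camera call; for the wrist camera it gives the pose at the moment of the call.
- r.finish_job(): hands the job in; it is judged then, once.
Trained networks look in the newest picture that a camera, given by its name, has taken for a name from the list of things; names that differ only in an ending like _2 or _b are one class to them, and where a whole thing is asked for, a point or a joint stands for the part that bears it (a point fixed in the world has none). Each returns a list of dicts, best first, with "confidence" (0 to 1); they miss things now and then, are a little off and sometimes report something else, mostly with a low value. They report only what shows in the picture. A call takes as long as a camera call. They do not tell look-alikes from the thing itself.
- r.look_for(camera, target): "point" ([x, y, z] in m, in world coordinates, good to about 4 mm: the middle of the surface that is visible of it).
- r.silhouettes(camera, target): "pixels" (420x560 bool, what is visible of it).
The state is a dict: "clock": time; "q": joint angles; "qd": joint speeds; "joint_torque": joint torques, N m; "tool_pos": TCP position; "eef_rot": TCP orientation; "contact_force": force on the tool from outside, world axes, zero at the start; "moment": the same for the moment, N m; "opening": opening from 0.0 (shut) to 1.0 (fully open); "finger_force": force on a finger pad.
Only numpy, scipy, OpenCV 4.12 (cv2) and the standard library are available. Lean on these libraries where they do the work, as an engineer would, in place of code of your own. Each camera call takes 0.05 s, during which the arm holds its last target. There are 200 camera calls.

## Task

At the sewing table, slide the wide-footed spool of thread along the table, upright and without lifting it, until it stands wholly on the thread stand's round felt pad. Then push the stand's spring-loaded arm out until its pointer is level with the line on the index clip and, holding it there and only there, slide the cam lever fully closed. Finish while still holding: the fingers stay on the arm, keeping it at the mark with the lever closed (the spring would pull it back if you let go), the spool still on its pad; leave the cone, the round tin and the shears where they are.

Things in the scene. Friction and masses are not known exactly. Their poses are not given: they have to be found in the camera images.
- spool: Loose upright spool of olive thread, about 120 g: white foot flange 64 mm diameter and 6 mm thick, thread barrel 56 mm diameter from 6 to 44 mm height, top flange 54 mm diameter, 50 mm tall overall. Origin: centre of its underside. It starts 80 to 150 mm beyond the pad, on the side away from the stand.
- pad (a point): Centre of the round grey felt pad, 92 mm diameter, flat on the table (1 mm, no edge to climb), white 12 mm dot in its middle. Part of the fixed thread stand, straight under the line of the arm's rod, in the direction the arm slides out. The rod's underside is 76 mm above the table and clears the spool; with the arm home its eye ends 90 mm short of the pad's centre.
- leg: The stand's sliding arm on its rail. Own -y axis: the way it slides out (130 mm); x across, z up. Origin: middle of the underside of its black carriage (76 along x, 44 along y, 10 thick), 82 mm above the table. A spring pulls it home (+y) with 2 N at home, 4 N at 110 mm out, even with the lever closed. It starts home. Ahead (-y) a thin rod ends in an eye 170 mm out.
- bar (a point): Middle of the back (+y) face of the finger bar, an upright plate across the carriage: 100 mm wide along the arm's x, 8 thick, its face at y = -14 mm of the arm, rising to z = +50 mm of the arm; this point at z = +34. Push here with the fingers' sides. Behind it, outside fixed plate and lever tab, fingers have free room; keep the tips above z = +10 mm.
- plate (a point): Middle of the outer face of the fixed grip plate on the carriage: x = +18, y = 0, z = +34 mm of the arm. The plate is 22 mm along y (-11 to +11), 6 thick, z from +10 to +50; the face looks to the arm's +x. The lever tab faces it.
- lever (a joint): Cam lever, a steel slide on the arm's carriage, moving along the arm's +x. 0 = open (it starts at 0 to 2 mm), 0.016 m = fully closed, at its stop. About 3 N of friction; it stays where it is left. Its upright tab is 22 mm along y (-11 to +11), 6 thick, up to z = +50 mm of the arm. Lever tab and fixed plate measure 52 mm over their outer faces when open, 36 mm when closed.
- tab (a point): Middle of the cam lever tab's outer face: 34 mm above the arm's origin, 0 along the arm's y, at x = -34 mm of the arm with the lever open and -18 mm with it closed. The face looks to the arm's -x.
- pointer (a point): Tip of the steel pointer that sticks out from the carriage over the white scale: 55 mm along +x, 0 along y and 0 along z of the arm's origin. It moves with the arm.
- mark (a point): The length mark: black line on the small steel index clip (12 mm square) on the scale at the stand's side, 82 mm above the table, axes as the arm's. The arm is at length when pointer tip and line have the same place along the arm's y, side by side. The clip does not move during the job; it stands 75 to 105 mm out from the pointer's home.
- cone: Bystander: slim upright thread cone, 48 mm diameter, 60 mm tall; origin at the centre of its underside.
- tin: Bystander: round brown leather tape-measure case, 86 mm diameter, 35 mm tall; origin at the centre of its underside.
- shears: Bystander: fabric shears lying flat, about 205 mm long and 100 mm wide over the handles; origin near the pivot, on the table, blades along its +x.
Not all that is in view belongs to the job. What is meant by the spool is not blue or turquoise, and is the smaller of those in its own colour.

How it is judged:
By the outcome, as a careful person would: the job done as asked, in the order asked, and still so for the second after the job is handed in, while the arm keeps its last pose, push and grip.
It also fails if it takes over 54 s, if anything falls off the work surface, if the arm or the gripper's body presses on something with over 40 N, if the wrist force passes 120 N, or if a joint passes its speed limit or range.

## Working session

There is one attempt and no reset: what is moved stays moved. The work goes in short steps, Python scripts to look and compute and a tool call to move; the robot and the scene stay as the last step left them, time stands still between calls to the robot, and variables do not carry over. Pictures are saved under pics/ and viewed, at most 10 in all, crops included, and the job is handed in when it is done.

Besides the shell and the picture viewer there is one more tool, called after "Request:" as name(argument=value, ...) on one line, values as JSON. play_rows: Moves the arm, as the interface text tells. Its arguments: {"type":"object","properties":{"translation":{"type":"array","items":{"type":"array","items":{"type":"number"}}},"delta_rot":{"type":"array","items":{"type":"array","items":{"type":"number"}}},"grip":{"type":"array","items":{"type":"number"}},"squeeze":{"type":"number"}},"required":["translation","delta_rot","grip"]}

```bash
ls; mkdir -p pics
python3 - <<'E'
from plant import r
import cv2
s=r.get_state(); print({k:s[k] for k in("clock","tool_pos","eef_rot","contact_force","opening")})
for n in("scene","top"):
    cv2.imwrite(f"pics/{n}0.png",r.snapshot(n)); c=r.get_calibration(n); print(n,c)
    for t in("spool","pad","leg","bar","plate","tab","pointer","mark","cone","tin","shears"):
        print(t,[(d["point"],round(d["confidence"],2)) for d in r.look_for(n,t)][:4])
E
```

```text
pics
{'clock': 0.0, 'tool_pos': array([0.25225416, 0.57126631, 0.30191629]), 'eef_rot': array([ 2.06350198e-01,  9.78477763e-01, -9.18917931e-04, -1.36615843e-04]), 'contact_force': array([ 0.03691762, -0.67143525, -1.12671331]), 'opening': 1.000446741278853}
scene {'intrinsics': array([[426.7971322 ,   0.        , 280.90300839],
       [  0.        , 426.7971322 , 207.94244073],
       [  0.        ,   0.        ,   1.        ]]), 'eye': array([ 1.06845365, -0.35594666,  0.87109631]), 'rotation': array([0.30540824, 0.16169345, 0.44957613, 0.82368826])}
spool [([0.5281, -0.283, 0.0505], 0.71), ([0.331, -0.1656, 0.0595], 0.69), ([0.3758, -0.0533, 0.0604], 0.69), ([0.4519, -0.1881, 0.0485], 0.64)]
pad [([0.5265, 0.1072, 0.0733], 0.61)]
leg [([0.5148, 0.1676, 0.1018], 0.58)]
bar [([0.5188, 0.1679, 0.1014], 0.85)]
plate [([0.5139, 0.168, 0.1001], 0.78)]
tab [([0.7819, -0.1529, 0.0086], 0.55), ([0.4536, -0.1873, 0.0491], 0.52)]
pointer [([0.515, 0.1738, 0.1019], 0.63)]
mark []
cone [([0.6964, 0.2559, 0.047], 0.86), ([0.7818, -0.1509, 0.013], 0.25)]
tin [([0.7291, 0.0665, 0.0334], 0.72), (
[... 162 characters left out ...]
],
       [  0.        ,   0.        ,   1.        ]]), 'eye': array([ 0.42561757, -0.006915  ,  1.16648511]), 'rotation': array([-0.03830562,  0.03874338,  0.71053911, -0.70154529])}
spool [([0.4359, -0.1804, 0.0476], 0.96), ([0.3166, -0.1564, 0.0726], 0.78), ([0.5155, -0.2764, 0.0521], 0.76), ([0.3533, -0.0417, 0.0732], 0.67)]
pad [([0.5075, 0.1144, 0.0709], 0.79)]
leg [([0.5156, 0.1752, 0.0909], 0.73)]
bar [([0.5167, 0.1775, 0.0932], 0.76)]
plate [([0.5138, 0.1724, 0.092], 0.59)]
tab [([0.5127, 0.1752, 0.0935], 0.25)]
pointer [([0.5146, 0.171, 0.0928], 0.79), ([0.4356, -0.1822, 0.0488], 0.69)]
mark []
cone [([0.6859, 0.2635, 0.0571], 0.94)]
tin [([0.7172, 0.0752, 0.0359], 0.84)]
shears []
```

View pics/top0.png

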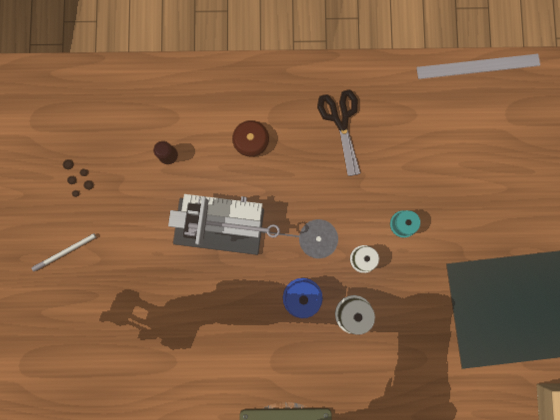

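View pics/scene0.png

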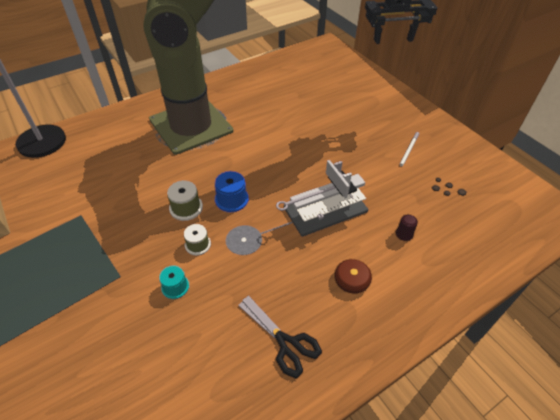

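The top view shows the stand at about (220,222), with its eye at (273,231), the pad dot at (319,239) and the shadow ring at (302,228). The small olive spool is at (365,259), the larger olive look-alike at (355,315), blue at (302,299) and turquoise at (405,223). Next I'll zoom in to measure.

```bash
cat > h.py <<'E'
import numpy as np, cv2
from scipy.spatial.transform import Rotation as R
from plant import r
def ray(n,uv,c=None):
    c=c or r.get_calibration(n); K=c["intrinsics"]; M=R.from_quat(c["rotation"]).as_matrix()
    p=np.linalg.inv(K)@[uv[0],uv[1],1]
    if n=="wrist":
        th=np.hypot(p[0],p[1]); s=np.sin(th)/max(th,1e-9); p=np.array([p[0]*s,p[1]*s,np.cos(th)])
    return np.array(c["eye"]),M@[p[0],-p[1],-p[2]]
def onz(n,uv,z,c=None):
    e,d=ray(n,uv,c); return e+d*(z-e[2])/d[2]
def proj(n,P,c=None):
    c=c or r.get_calibration(n); K=c["intrinsics"]; M=R.from_quat(c["rotation"]).as_matrix()
    q=M.T@(np.array(P)-c["eye"]); v=np.array([q[0],-q[1],-q[2]])
    if n=="wrist":
        rr=np.hypot(v[0],v[1]); th=np.arctan2(rr,v[2]); v=np.array([v[0]/rr*th,v[1]/rr*th,1])
    else: v=v/v[2]
    return (K@v)[:2]
E
python3 - <<'E'
from h import *
for n,uv in(("top",(319,239)),("scene",(244,240))): print("pad",onz(n,uv,.001))
a=cv2.imread("pics/top0.png");b=cv2.imread("pics/scene0.png")
A=cv2.resize(a[185:265,160:280],None,fx=6,fy=6,interpolation=cv2.INTER_CUBIC)
cv2.imwrite("pics/topz.png",A)
B=cv2.resize(b[150:240,265:380],None,fx=6,fy=6,interpolation=cv2.INTER_CUBIC)
cv2.imwrite("pics/scz.png",B)
# white tops of spool & dot centroids
def cen(im,x0,y0,x1,y1,th):
    g=im[y0:y1,x0:x1].min(2)>th; ys,xs=np.nonzero(g); return xs.mean()+x0,ys.mean()+y0,g.sum()
print(cen(a,313,233,326,246,150),cen(b,238,234,251,247,150))
for n in("top","scene"):
    r.snapshot(n)
    for d in r.silhouettes(n,"spool")[:4]:
        ys,xs=np.nonzero(d["pixels"]); print(n,d["confidence"],xs.min(),xs.max(),ys.min(),ys.max(),xs.mean(),ys.mean())
E
```

```text
pad [ 0.48588577 -0.08314463  0.001     ]
pad [ 0.48906711 -0.08284679  0.001     ]
(np.float64(318.25), np.float64(238.25), np.int64(20)) (np.float64(243.25), np.float64(239.25), np.int64(20))
top 0.7 335 374 295 333 354.2265372168285 314.3519417475728
top 0.69 350 378 244 271 363.3679245283019 257.7327044025157
top 0.63 389 419 209 236 403.9837518463811 222.5642540620384
top 0.58 283 321 278 316 302.0373754152824 297.24003322259136
scene 0.92 159 188 265 298 172.90721649484536 281.71005154639175
scene 0.73 168 200 180 219 183.2695984703633 199.78776290630975
scene 0.65 214 247 171 212 230.02542372881356 191.36525423728813
scene 0.57 184 209 224 254 195.97012578616352 239.1320754716981
```

View pics/topz.png

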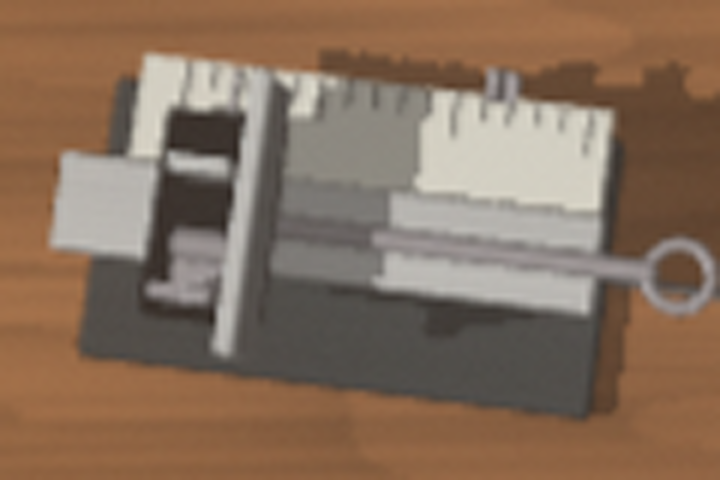

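View pics/scz.png

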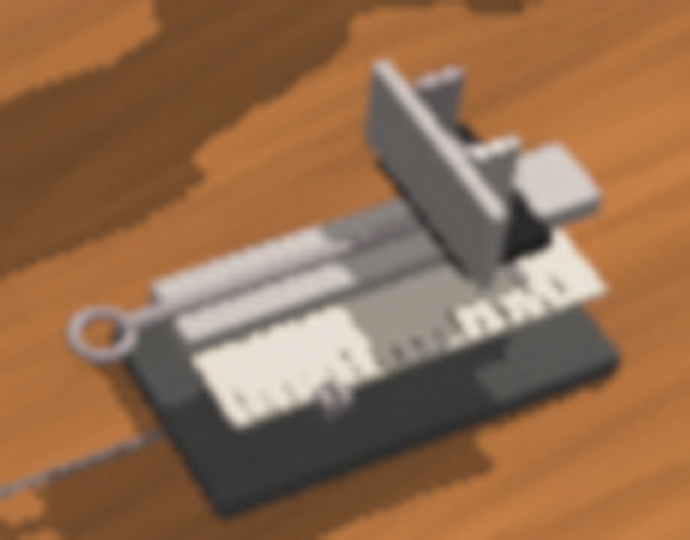

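The zoom shows the index clip at topz (503,84), scz (332,395). The bar's top edge runs from topz (265,70) to (225,350), and the eye centre is at topz (678,275).

Run:
```python
from h import *
T=lambda u,v:(160+(u+.5)/6-.5,185+(v+.5)/6-.5)
S=lambda u,v:(265+(u+.5)/6-.5,150+(v+.5)/6-.5)
clt,cls=onz("top",T(503,84),.082),onz("scene",S(332,393),.082)
et,es=onz("top",T(678,275),.079),onz("scene",S(101,333),.079)
print("clip",clt,cls,"eye",et,es)
def tri(u,v):
    (e1,d1),(e2,d2)=ray("top",u),ray("scene",v)
    A=np.c_[d1,-d2]; t=np.linalg.lstsq(A,e2-e1,rcond=None)[0]
    a,b=e1+d1*t[0],e2+d2*t[1]; return (a+b)/2,np.linalg.norm(a-b)
print("tri clip",tri(T(503,84),S(332,393)),"tri eye",tri(T(678,275),S(101,333)))
pt,ps=onz("top",(318.5,238.5),.001),onz("scene",(243.5,239.5),.001)
print("pad",pt,ps)
b1,b2=onz("top",T(265,72),.132),onz("top",T(225,350),.132); print("bar top ends",b1,b2,np.linalg.norm(b1-b2))
for a,b in((et,pt),(es,ps)):
    d=(b-a)[:2]; L=np.hypot(*d); d/=L; print("dir",d,np.degrees(np.arctan2(d[1],d[0])),"L",L)
c1=b1-b2; print("bar dir",np.degrees(np.arctan2(c1[1],c1[0])))
# pinned frame
pad=(pt+ps)[:2]/2; eye=(et+es)[:2]/2; d=pad-eye; d/=np.linalg.norm(d); ax=np.array([-d[1],d[0]])
O=pad-.26*d; clip=(clt+cls)[:2]/2
print("O",O,"d",d,"ax",ax,"clip out",(clip-O)@d,(clip-O)@ax,"bar mid out",((b1+b2)[:2]/2-O)@d,((b1+b2)[:2]/2-O)@ax)
# spool: top flange centroid at z=.05: silhouettes fit by projecting model
def model(n,xy):
    c=r.get_calibration(n); P=[]
    for R_,z0,z1 in((.032,0,.006),(.028,.006,.044),(.027,.044,.05)):
        for z in(z0,z1):
            for t in np.linspace(0,6.28,40): P.append(proj(n,[xy[0]+R_*np.cos(t),xy[1]+R_*np.sin(t),z],c))
    h=cv2.convexHull(np.array(P,np.float32))[:,0]; m=np.zeros((420,560),np.uint8); cv2.fillPoly(m,[np.round(h).astype(int)],1); ys,xs=np.nonzero(m); return np.array([xs.mean(),ys.mean()]),m.sum()
from scipy.optimize import least_squares
for n,g in(("top",(363.37,257.73)),("scene",(195.97,239.13))):
    s=least_squares(lambda x:model(n,x)[0]-g,[.44,-.19],diff_step=.02); print("spool",n,s.x,model(n,s.x)[1])
for d_ in r.silhouettes("top","spool")[:4]: print(d_["pixels"].sum())
print("blue/large top", onz("top",(302,299),.07),onz("top",(355.5,315),.07))
```

```text
clip [0.57267657 0.08662611 0.082     ] [0.57677942 0.08155999 0.082     ] eye [0.50193905 0.02323782 0.079     ] [0.49843467 0.02239564 0.079     ]
tri clip (array([0.57301946, 0.08629817, 0.07522809]), np.float64(0.002134455984402437)) tri eye (array([0.50111822, 0.02208603, 0.08195609]), np.float64(0.0024620968287770227))
pad [ 0.48707179 -0.08199635  0.001     ] [ 0.4870385  -0.08313529  0.001     ]
bar top ends [0.57119227 0.16555511 0.132     ] [0.4742035  0.17887911 0.132     ] 0.09789969464910996
dir [-0.13988868 -0.99016724] -98.04140495570036 L 0.1062791852842702
dir [-0.10736462 -0.99421971] -96.16341969120053 L 0.10614447956960904
bar dir -7.822142088436767
O [0.51920508 0.1754388 ] d [-0.12365357 -0.99232545] ax [ 0.99232545 -0.12365357] clip out 0.08377910461143605 0.06639203715006156 bar mid out 0.0027650671569631803 0.0038643756665349078
spool top [ 0.44075798 -0.18430989] 679
spool scene [ 0.43615948 -0.18677361] 733
1236
636
677
1204
blue/large top [ 0.35230316 -0.03906702  0.07      ] [ 0.31659812 -0.15450096  0.07      ]
```

Request:
play_rows(translation=[[0,0,0],[0,0,0],[0,0,0],[0,0,0],[0,0,0],[0,0,0],[0,0,0],[0,0,0]], delta_rot=[[0,0,9.2],[0,0,9.2],[0,0,9.2],[0,0,9.2],[0,0,9.2],[0,0,9.2],[0,0,9.2],[0,0,9.1]], grip=[0.6,0.6,0.6,0.6,0.6,0.6,0.6,0.6])

```text
clock: 2.45
tool_pos: [0.2523, 0.5719, 0.3028]
eef_rot: [0.752, 0.659, 0.0, -0.0]
contact_force: [0.0, -0.3, 0.3]
opening: 0.798
finger_force: 0.0
```

```bash
cat >> h.py <<'E'
def to(*P):
    s=r.get_state(); M=R.from_quat(s["eef_rot"]).as_matrix(); p=np.array(s["tool_pos"])
    print("t",s["clock"],"pos",p.round(4),"ydir",np.degrees(np.arctan2(M[1,1],M[0,1])).round(2),"z",M[:,2].round(4),"F",np.round(s["contact_force"],1),"op",round(s["opening"]*88,1))
    for q in P: print(q,"tool delta mm",(M.T@(np.array(q)-p)*1e3).round(1)); p=np.array(q)
E
python3 -c "
from h import *
to([.5,.25,.25],[.439,-.1855,.15],[.439,-.1855,.088],[.487,-.0825,.088])"
```

```text
t 2.45 pos [0.2523 0.5719 0.3028] ydir -7.61 z [-2.e-04  2.e-04 -1.e+00] F [ 0.  -0.3  0.3] op 70.2
[0.5, 0.25, 0.25] tool delta mm [-286.2  288.2   52.6]
[0.439, -0.1855, 0.15] tool delta mm [-439.8   -2.8   99.9]
[0.439, -0.1855, 0.088] tool delta mm [-0.  0. 62.]
[0.487, -0.0825, 0.088] tool delta mm [108.4  33.9   0. ]
```

Request:
play_rows(translation=[[-0.0286,0.0288,0],[-0.0286,0.0288,0],[-0.0286,0.0288,0],[-0.0286,0.0288,0],[-0.0286,0.0288,0],[-0.0286,0.0288,0],[-0.0286,0.0288,0],[-0.0286,0.0288,0],[-0.0286,0.0288,0],[-0.0286,0.0288,0]], delta_rot=[[0,0,0],[0,0,0],[0,0,0],[0,0,0],[0,0,0],[0,0,0],[0,0,0],[0,0,0],[0,0,0],[0,0,0]], grip=[0.85,0.85,0.85,0.85,0.85,0.85,0.85,0.85,0.85,0.85])

```text
clock: 3.7
tool_pos: [0.5024, 0.2505, 0.3028]
eef_rot: [0.751, 0.661, 0.0, -0.0]
contact_force: [-0.4, 0.0, 0.7]
opening: 0.928
finger_force: 0.0
```

Request:
play_rows(translation=[[-0.044,0,0],[-0.044,0,0],[-0.044,0,0],[-0.044,0,0],[-0.044,0,0],[-0.044,0,0],[-0.044,0,0],[-0.044,0,0],[-0.044,0,0.02],[-0.044,0,0.03],[0,0,0]], delta_rot=[[0,0,0],[0,0,0],[0,0,0],[0,0,0],[0,0,0],[0,0,0],[0,0,0],[0,0,0],[0,0,0],[0,0,0],[0,0,0]], grip=[0.85,0.85,0.85,0.85,0.85,0.85,0.85,0.85,0.85,0.85,0.85])

```text
clock: 5.08
tool_pos: [0.4437, -0.1885, 0.2512]
eef_rot: [0.753, 0.658, -0.002, -0.001]
contact_force: [0.3, 0.7, -0.4]
opening: 0.921
finger_force: 0.0
```

Run:
```python
from h import *
to([.439,-.1855,.088])
c=r.get_calibration("wrist"); im=r.snapshot("wrist"); print(c)
for P in([.439,-.1855,.05],[.487,-.0825,.001]):
    p=proj("wrist",P,c); print(P,p); cv2.circle(im,tuple(int(v) for v in p),2,(0,0,255),-1)
cv2.imwrite("pics/w1.png",im)
```

```text
t 5.075 pos [ 0.4437 -0.1885  0.2512] ydir -7.73 z [-3.5e-03 -8.0e-04 -1.0e+00] F [ 0.3  0.7 -0.4] op 81.0
[0.439, -0.1855, 0.088] tool delta mm [  2.6  -4.5 163.2]
{'intrinsics': array([[325.1922621,   0.       , 280.1278292],
       [  0.       , 325.1922621, 209.4669314],
       [  0.       ,   0.       ,   1.       ]]), 'eye': array([ 0.45418936, -0.11439793,  0.33341332]), 'rotation': array([-0.14357677,  0.01141041, -0.06625759,  0.98735275])}
[0.439, -0.1855, 0.05] [275.10000823 196.90592941]
[0.487, -0.0825, 0.001] [309.42025511  80.70900484]
```

View pics/w1.png

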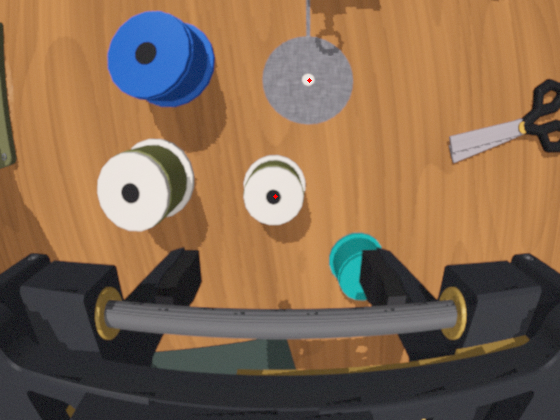

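Wrist view: the projected points sit on the olive spool's hole (about (273,197)) and the pad's dot (309,80), so both estimates hold to about 1 mm. Next, descend and grip gently.

Request:
play_rows(translation=[[0.0026,-0.0055,0],[0,0,0.03],[0,0,0.03],[0,0,0.03],[0,0,0.03],[0,0,0.025],[0,0,0.018],[0,0,0],[0,0,0],[0,0,0],[0,0,0],[0,0,0],[0,0,0]], delta_rot=[[0,0,0],[0,0,0],[0,0,0],[0,0,0],[0,0,0],[0,0,0],[0,0,0],[0,0,0],[0,0,0],[0,0,0],[0,0,0],[0,0,0],[0,0,0]], grip=[0.85,0.85,0.85,0.85,0.85,0.85,0.85,0.85,0.4,0.3,0.2,0.2,0.2], squeeze=4)

```text
clock: 6.75
tool_pos: [0.4397, -0.1816, 0.0903]
eef_rot: [0.751, 0.66, -0.0, -0.0]
contact_force: [-2.2, 0.8, 7.2]
opening: 0.622
finger_force: 4.0
```

```bash
python3 -c "
from h import *
to([.487,-.0825,.088])"
```

```text
t 6.75 pos [ 0.4397 -0.1816  0.0903] ydir -7.34 z [-9.e-04  4.e-04 -1.e+00] F [-2.2  0.8  7.2] op 54.8
[0.487, -0.0825, 0.088] tool delta mm [104.3  34.2   2.3]
```

Run:
```python
from h import *
to()
im=r.snapshot("scene"); cv2.imwrite("pics/s2.png",cv2.resize(im[130:330,90:350],None,fx=3,fy=3,interpolation=cv2.INTER_CUBIC))
```

```text
t 6.75 pos [ 0.4397 -0.1816  0.0903] ydir -7.34 z [-9.e-04  4.e-04 -1.e+00] F [-2.2  0.8  7.2] op 54.8
```

View pics/s2.png

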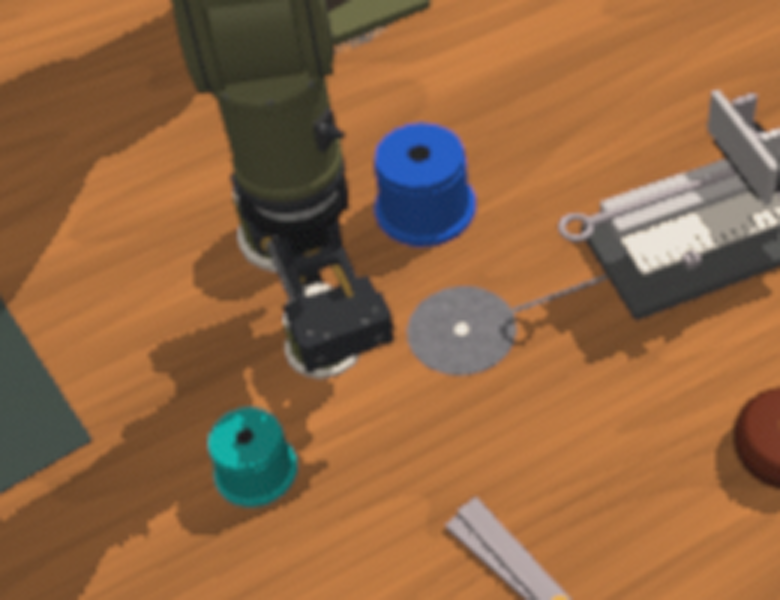

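The scene view shows the spool still upright between the fingers, with the hand overhanging the big olive spool. An upward 7 N may be the body touching that spool. Open and check.

Request:
play_rows(translation=[[0,0,0],[0,0,0],[0,0,0]], delta_rot=[[0,0,0],[0,0,0],[0,0,0]], grip=[0.8,0.8,0.8])

```text
clock: 7.18
tool_pos: [0.4407, -0.1818, 0.0896]
eef_rot: [0.751, 0.66, 0.0, 0.0]
contact_force: [0.4, -0.0, -0.3]
opening: 0.896
finger_force: 0.0
```

Run:
```python
from h import *
to([.439,-.1855,.088])
c=r.get_calibration("wrist"); im=r.snapshot("wrist")
cv2.imwrite("pics/w2.png",im)
for t in("spool",):
    for d in r.silhouettes("wrist",t): ys,xs=np.nonzero(d["pixels"]); print(d["confidence"],xs.mean(),ys.mean(),len(xs))
print(proj("wrist",[.439,-.1855,.05],c))
```

```text
t 7.175 pos [ 0.4407 -0.1818  0.0896] ydir -7.32 z [ 4.e-04 -0.e+00 -1.e+00] F [ 0.4 -0.  -0.3] op 78.9
[0.439, -0.1855, 0.088] tool delta mm [-3.9 -1.2  1.6]
0.93 277.7677512133741 263.53999640481754 11126
0.91 76.81105963054335 51.510018653348574 16619
0.59 67.08030051712362 223.44658015416138 10249
0.59 382.63235294117646 351.3156862745098 1020
[277.00389834 302.2366058 ]
```

View pics/w2.png

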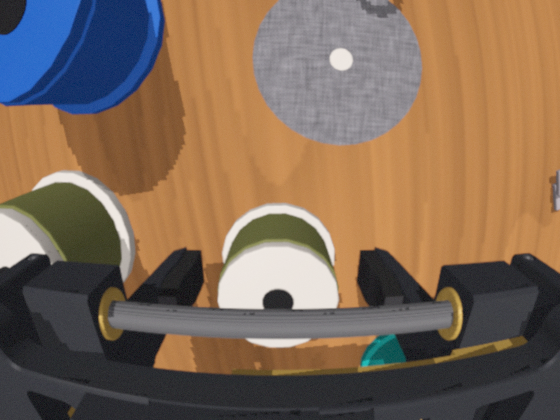

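The wrist view shows the spool centred between the fingers (hole at (277,300), as predicted) and nothing touching the body. I'll re-centre and grip again.

Request:
play_rows(translation=[[-0.0039,-0.001,0],[0,0,0],[0,0,0],[0,0,0],[0,0,0],[0,0,0],[0,0,0]], delta_rot=[[0,0,0],[0,0,0],[0,0,0],[0,0,0],[0,0,0],[0,0,0],[0,0,0]], grip=[0.8,0.8,0.4,0.25,0.2,0.2,0.2], squeeze=4)

```text
clock: 8.15
tool_pos: [0.439, -0.1854, 0.0897]
eef_rot: [0.751, 0.661, 0.0, -0.0]
contact_force: [-0.5, 0.1, -0.3]
opening: 0.622
finger_force: 4.0
```

```bash
python3 -c "
from h import *
to([.487,-.0825,.0896])"
```

```text
t 8.15 pos [ 0.439  -0.1854  0.0897] ydir -7.32 z [ 1.e-04  1.e-04 -1.e+00] F [-0.5  0.1 -0.3] op 54.7
[0.487, -0.0825, 0.0896] tool delta mm [1.082e+02 3.450e+01 1.000e-01]
```

Request:
play_rows(translation=[[0.004,0.0013,0],[0.007,0.0022,0],[0.008,0.0026,0],[0.008,0.0026,0],[0.008,0.0026,0],[0.008,0.0026,0],[0.008,0.0026,0],[0.008,0.0026,0],[0.008,0.0026,0],[0.008,0.0026,0],[0.008,0.0026,0],[0.008,0.0026,0],[0.008,0.0026,0],[0.006,0.0015,0],[0.0032,0.0009,0],[0,0,0],[0,0,0]], delta_rot=[[0,0,0],[0,0,0],[0,0,0],[0,0,0],[0,0,0],[0,0,0],[0,0,0],[0,0,0],[0,0,0],[0,0,0],[0,0,0],[0,0,0],[0,0,0],[0,0,0],[0,0,0],[0,0,0],[0,0,0]], grip=[0.2,0.2,0.2,0.2,0.2,0.2,0.2,0.2,0.2,0.2,0.2,0.2,0.2,0.2,0.2,0.2,0.2])

```text
clock: 10.28
tool_pos: [0.4872, -0.0821, 0.0897]
eef_rot: [0.751, 0.661, 0.0, -0.0]
contact_force: [-0.4, 0.9, -0.2]
opening: 0.626
finger_force: 4.0
```

```bash
python3 -c "
from h import *
to([.487,-.0825,.0896])"
```

```text
t 10.275 pos [ 0.4872 -0.0821  0.0897] ydir -7.29 z [ 4.e-04  8.e-04 -1.e+00] F [-0.4  0.9 -0.2] op 55.1
[0.487, -0.0825, 0.0896] tool delta mm [-0.4 -0.1  0.1]
```

Request:
play_rows(translation=[[0,0,0],[0,0,0],[0,0,0],[0,0,0],[0,0,-0.01],[0,0,-0.02],[0,0,-0.03],[0,0,-0.035],[0,0,-0.035],[0,0,-0.03],[0,0,0],[0,0,0]], delta_rot=[[0,0,0],[0,0,0],[0,0,0],[0,0,0],[0,0,0],[0,0,0],[0,0,0],[0,0,0],[0,0,0],[0,0,0],[0,0,0],[0,0,0]], grip=[0.7,0.7,0.7,0.7,0.7,0.7,0.7,0.7,0.7,0.7,0.7,0.7])

```text
clock: 11.78
tool_pos: [0.4865, -0.0824, 0.2495]
eef_rot: [0.751, 0.661, -0.0, -0.0]
contact_force: [-0.3, -0.9, -0.5]
opening: 0.846
finger_force: 0.0
```

Run:
```python
from h import *
to([.52,.19,.25])
c=r.get_calibration("wrist"); im=r.snapshot("wrist")
for P in([.487,-.0825,.05],[.487,-.0825,.001],[.5020,.0228,.079]):
    p=proj("wrist",P,c); print(P,p); cv2.circle(im,tuple(int(v) for v in p),2,(0,0,255),-1)
cv2.imwrite("pics/w3.png",im)
```

```text
t 11.775 pos [ 0.4865 -0.0824  0.2495] ydir -7.31 z [-6.e-04  3.e-04 -1.e+00] F [-0.3 -0.9 -0.5] op 74.4
[0.52, 0.19, 0.25] tool delta mm [274.4  -1.4  -0.5]
[0.487, -0.0825, 0.05] [280.70246458 200.34185217]
[0.487, -0.0825, 0.001] [280.66223642 188.28126799]
[0.502, 0.0228, 0.079] [282.75976965  75.56944416]
```

View pics/w3.png

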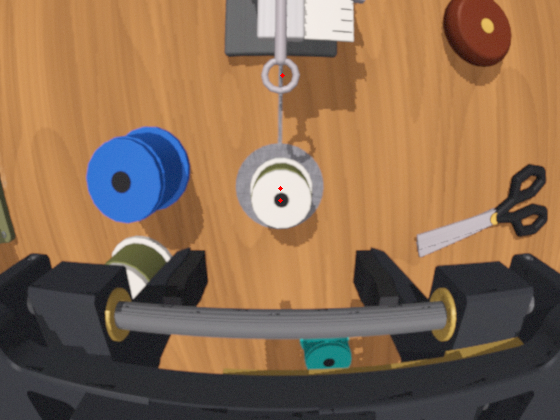

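The wrist view shows the spool upright and centred on the pad (hole at (281,199), as predicted) and the rod running straight up the image at column 281. The yaw matches the arm. Next, move over the stand for one precise look.

Request:
play_rows(translation=[[0.02,0,0],[0.03,0,0],[0.03,0,0],[0.03,0,0],[0.02,0,0],[0,0,0],[0,0,0]], delta_rot=[[0,0,0],[0,0,0],[0,0,0],[0,0,0],[0,0,0],[0,0,0],[0,0,0]], grip=[0.7,0.7,0.7,0.7,0.7,0.7,0.7])

```text
clock: 12.7
tool_pos: [0.503, 0.0452, 0.2491]
eef_rot: [0.751, 0.66, -0.001, -0.0]
contact_force: [-0.7, -0.6, -0.0]
opening: 0.847
finger_force: 0.0
```

Run:
```python
from h import *
import pickle
to()
c=r.get_calibration("wrist"); im=r.snapshot("wrist"); cv2.imwrite("pics/w4full.png",im); pickle.dump(c,open("c4.pkl","wb"))
O=np.array([.487,-.0825])-.274*np.array([-.127,-.992])
for P in([*O,.082],[*(O+.098*np.array([-.127,-.992])+.06*np.array([.992,-.127])),.082]): print(proj("wrist",P,c))
cv2.imwrite("pics/w4.png",cv2.resize(im[20:270,180:400],None,fx=2.4,fy=2.4,interpolation=cv2.INTER_CUBIC)); print(c["eye"])
```

```text
t 12.7 pos [0.503  0.0452 0.2491] ydir -7.39 z [-0.0016 -0.0011 -1.    ] F [-0.7 -0.6 -0. ] op 74.6
[280.43385469  25.89685556]
[357.37366927 152.28360423]
[0.51293067 0.1194026  0.33127046]
```

View pics/w4.png

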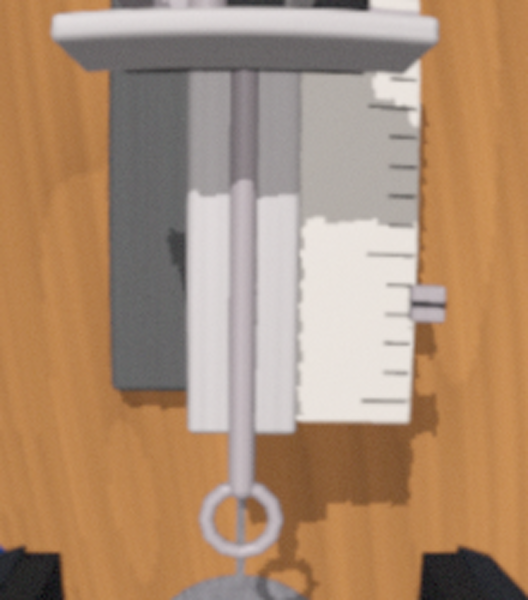

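The view shows the clip line at crop (430,301), which is px (359.2,145.2). The bar's top face spans crop v 13 to 42 at its middle (u 245), with ends at u 53 and 437, and the rod is at u 242.

Run:
```python
from h import *
import pickle
c=pickle.load(open("c4.pkl","rb"))
P=lambda u,v:(180+(u+.5)/2.4-.5,20+(v+.5)/2.4-.5)
s=r.get_state(); M=R.from_quat(s["eef_rot"]).as_matrix(); p=np.array(s["tool_pos"])
def tl(n,u,v,z):
    w=onz("wrist",P(u,v),z,c); print(n,w.round(4),"tool mm",(M.T@(w-p)*1e3).round(1))
tl("clip line",430,301,.082)
tl("bar top back",245,13,.132); tl("bar top front",245,42,.132)
tl("bar L",53,22,.132); tl("bar R",437,22,.132)
tl("rod near",242,470,.08); tl("rod far",243,90,.08); tl("eye c",240,518,.08)
```

```text
clip line [0.5706 0.09   0.082 ] tool mm [ 53.6  61.2 167.2]
bar top back [0.5209 0.1757 0.132 ] tool mm [132.1   0.8 117.1]
bar top front [0.5199 0.1678 0.132 ] tool mm [124.2   0.8 117.1]
bar L [0.4721 0.1818 0.132 ] tool mm [131.8 -48.3 117.2]
bar R [0.5697 0.1693 0.132 ] tool mm [132.1  50.1 117.1]
rod near [0.5026 0.0402 0.08  ] tool mm [ -4.5   0.3 169.3]
rod far [0.519  0.1645 0.08  ] tool mm [120.9   0.4 169.1]
eye c [0.4997 0.0231 0.08  ] tool mm [-21.9  -0.4 169.3]
```

Consistent: the bar measures 98 × 8 mm, the arm axis is at tool y = +0.7 mm, and the clip is 92.5 mm out. Next I'll go behind the bar and descend.

Request:
play_rows(translation=[[0.02,0,0],[0.035,0,0],[0.035,0,0],[0.035,0,0],[0.026,0,0],[0,0,0],[0,0,0]], delta_rot=[[0,0,0],[0,0,0],[0,0,0],[0,0,0],[0,0,0],[0,0,0],[0,0,0]], grip=[0.75,0.75,0.75,0.75,0.75,0.75,0.75])

```text
clock: 13.62
tool_pos: [0.5228, 0.1938, 0.2496]
eef_rot: [0.752, 0.66, -0.001, 0.0]
contact_force: [-0.7, 0.2, 0.1]
opening: 0.879
finger_force: 0.0
```

```bash
cat >> h.py <<'E'
Q=np.array([.503,.0452,.2491]); X=np.array([.1285,.9917,0]); Y=np.array([.9917,-.1285,0])
def arm():  # TCP in arm-home frame, mm (M frame from the w4 look)
    to(); p=np.array(r.get_state()["tool_pos"])-Q
    print("arm xy mm", round(p@Y*1e3-.7,1), round(p@X*1e3-146,1))
E
python3 -c "
from h import *
arm()"
```

```text
t 13.625 pos [0.5228 0.1938 0.2496] ydir -7.47 z [-6.0e-04 -1.7e-03 -1.0e+00] F [-0.7  0.2  0.1] op 77.3
arm xy mm -0.2 3.9
```

Request:
play_rows(translation=[[0,0,0.015],[0,0,0.02],[0,0,0.02],[0,0,0.015],[0,0,0.01],[0,0,0.008],[0,0,0],[0,0,0]], delta_rot=[[0,0,0],[0,0,0],[0,0,0],[0,0,0],[0,0,0],[0,0,0],[0,0,0],[0,0,0]], grip=[0.75,0.75,0.75,0.75,0.75,0.75,0.75,0.75])

```text
clock: 14.62
tool_pos: [0.5231, 0.1963, 0.1621]
eef_rot: [0.751, 0.661, 0.0, 0.0]
contact_force: [0.8, -0.6, -0.1]
opening: 0.875
finger_force: 0.0
```

```bash
python3 -c "
from h import *
arm()"
```

```text
t 14.625 pos [0.5231 0.1963 0.1621] ydir -7.32 z [ 9.e-04  4.e-04 -1.e+00] F [ 0.8 -0.6 -0.1] op 77.0
arm xy mm -0.2 6.4
```

Request:
play_rows(translation=[[-0.004,0,0],[-0.005,0,0],[-0.004,0,0],[-0.006,0,0],[-0.008,0,0],[-0.008,0,0],[-0.008,0,0],[-0.008,0,0],[-0.008,0,0],[-0.008,0,0],[-0.008,0,0],[-0.008,0,0],[-0.006,0,0],[-0.004,0,0],[-0.003,0,0],[0,0,0],[0,0,0]], delta_rot=[[0,0,0],[0,0,0],[0,0,0],[0,0,0],[0,0,0],[0,0,0],[0,0,0],[0,0,0],[0,0,0],[0,0,0],[0,0,0],[0,0,0],[0,0,0],[0,0,0],[0,0,0],[0,0,0],[0,0,0]], grip=[0.75,0.75,0.75,0.75,0.75,0.75,0.75,0.75,0.75,0.75,0.75,0.75,0.75,0.75,0.75,0.75,0.75])

```text
clock: 16.75
tool_pos: [0.5104, 0.1009, 0.1616]
eef_rot: [0.751, 0.661, -0.0, -0.0]
contact_force: [-2.0, 3.8, 0.6]
opening: 0.874
finger_force: 1.5
```

Run:
```python
from h import *
import pickle
arm(); pickle.dump(r.get_calibration("wrist"),open("c5.pkl","wb"))
ims={n:r.snapshot(n) for n in("wrist","top","scene")}
for n,i in ims.items(): cv2.imwrite(f"pics/{n}5.png",i)
C=[.5706,.0900,.082]
T=[]
for n,x0,y0 in(("top",0,0),("scene",0,0),("wrist",0,0)):
    u,v=np.round(proj(n,C)).astype(int); print(n,u,v)
    w=24 if n!="wrist" else 40
    if 0<=v-w: 
        cr=ims[n][v-w:v+w,u-w:u+w]
        if cr.shape[:2]==(2*w,2*w): T.append(cv2.resize(cr,(400,400),interpolation=cv2.INTER_CUBIC))
cv2.imwrite("pics/t5.png",np.hstack(T)[:, :800]); print(len(T))
```

```text
t 16.75 pos [0.5104 0.1009 0.1616] ydir -7.31 z [-4.e-04 -2.e-04 -1.e+00] F [-2.   3.8  0.6] op 76.9
arm xy mm -0.5 -89.8
top 242 200
scene 321 212
wrist 387 260
3
```

Request:
play_rows(translation=[[-0.003,0,0],[-0.003,0,0],[-0.0017,0,0],[0,0,0],[0,0,0]], delta_rot=[[0,0,0],[0,0,0],[0,0,0],[0,0,0],[0,0,0]], grip=[0.75,0.75,0.75,0.75,0.75])

```text
clock: 17.52
tool_pos: [0.5096, 0.0931, 0.1617]
eef_rot: [0.751, 0.66, 0.0, 0.0]
contact_force: [-1.8, 4.1, -0.8]
opening: 0.874
finger_force: 1.6
```

Run:
```python
from h import *
import pickle
arm(); c=r.get_calibration("wrist"); pickle.dump(c,open("c6.pkl","wb"))
ims={n:r.snapshot(n) for n in("wrist","top","scene")}
for n,i in ims.items(): cv2.imwrite(f"pics/{n}6.png",i)
C=[.5706,.0900,.082]; T=[]
for n,w,s in(("top",15,300),("scene",15,300),("wrist",50,500)):
    u,v=np.round(proj(n,C)).astype(int); v=min(v,420-w) ; print(n,u,v)
    T.append(cv2.resize(ims[n][v-w:v+w,u-w:u+w],(s,s),interpolation=cv2.INTER_CUBIC))
o=np.zeros((600,800,3),np.uint8); o[:300,:300]=T[0]; o[300:,:300]=T[1]; o[:500,300:]=T[2]
cv2.imwrite("pics/t6.png",o)
```

```text
t 17.525 pos [0.5096 0.0931 0.1617] ydir -7.33 z [ 2.e-04 -1.e-04 -1.e+00] F [-1.8  4.1 -0.8] op 76.9
arm xy mm -0.3 -97.6
top 242 200
scene 321 212
wrist 388 248
```

View pics/t6.png

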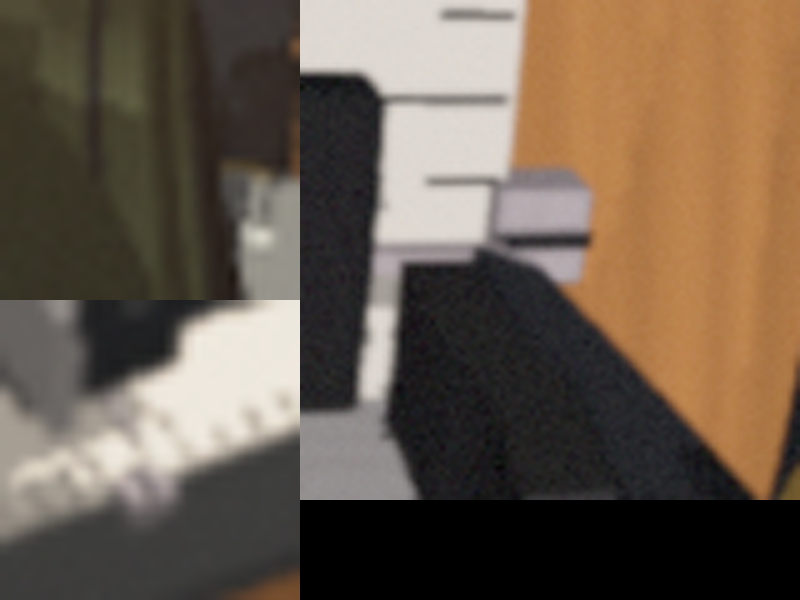

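The wrist crop shows the clip line at crop (545,238), which is px (387,245.5). A steel strip, the pointer, runs at crop v ≥ 245 between carriage and finger, with its tip hidden by the finger. I'll read its edges numerically.

Run:
```python
from h import *
import pickle
im=cv2.imread("pics/wrist6.png"); c=pickle.load(open("c6.pkl","rb"))
for u in(354,356,358,360,364,368): print(u,[tuple(int(x) for x in im[v,u]) for v in range(240,266)] if u in(356,) else im[240:266,u].mean(1).round().astype(int).tolist())
for u in(380,384,388,392): print("clip",u,im[228:256,u].mean(1).round().astype(int).tolist())
O=np.array([.503,.0452,0])+.146*X+.0007*Y
for y in(-92.5,-90,-95): print(y,"pointer x=40,55:",*[proj("wrist",[*(O+y/1e3*X+x*Y)[:2],.082],c).round(1) for x in(.04,.055)])
for n in("scene",):
  s=cv2.imread("pics/scene6.png")
  for y in(-92.5,): print("scene ptr",[proj(n,[*(O+y/1e3*X+x*Y)[:2],.082]).round(1) for x in(.04,.055,.061)])
  print(cv2.cvtColor(s[203:222,308:330],cv2.COLOR_BGR2GRAY))
```

```text
354 [183, 198, 203, 205, 209, 203, 180, 151, 154, 169, 175, 175, 171, 161, 160, 158, 158, 159, 166, 187, 209, 214, 213, 214, 210, 211]
356 [(205, 211, 218), (208, 215, 220), (207, 215, 221), (209, 216, 222), (208, 214, 221), (202, 208, 215), (180, 183, 191), (150, 149, 158), (153, 149, 159), (170, 165, 176), (173, 169, 179), (174, 170, 180), (166, 164, 173), (155, 158, 165), (146, 152, 158), (140, 145, 153), (140, 146, 152), (139, 145, 151), (142, 148, 154), (158, 163, 169), (174, 179, 187), (178, 183, 190), (171, 177, 183), (157, 163, 169), (142, 146, 152), (138, 141, 149)]
358 [215, 216, 215, 216, 216, 210, 184, 150, 146, 157, 124, 97, 88, 78, 74, 62, 64, 59, 52, 55, 51, 47, 40, 39, 28, 26]
360 [216, 216, 216, 216, 216, 209, 181, 147, 146, 153, 99, 38, 32, 28, 31, 30, 23, 20, 34, 24, 25, 25, 20, 22, 30, 24]
364 [215, 216, 215, 215, 216, 209, 180, 147, 148, 151, 96, 42, 27, 32, 34, 30, 35, 31, 35, 29, 36, 31, 20, 30, 29, 27]
368 [215, 215, 215, 216, 215, 206, 180, 148, 148, 145, 93, 35, 26, 36, 31, 36, 31, 37, 33, 29, 37, 30, 30, 35, 29, 35]
clip 380 [165, 162, 153, 144, 138, 134, 1
[... 1831 characters left out ...]
5 152 147 176 178 153 116  88
   75  65  62  61]
 [169 157 163 160 151 170 191 179 168 160 169 164 131 143 159 125  76  64
   61  61  62  62]
 [149 143 152 157 155 142 155 159 139 116 136 162 134 127 138 111  70  62
   60  61  61  62]
 [156 142 137 145 144 128 129 124 101  85  98 126 119 107 103  84  66  62
   62  61  63  62]
 [149 138 123 117 111  95  84  76  67  66  78  95  94  87  80  69  62  62
   62  61  62  62]
 [125 111  97  84  74  66  64  63  61  63  68  78  80  73  64  62  62  61
   60  62  61  62]
 [ 89  76  66  65  63  61  61  61  62  62  65  66  65  63  62  61  62  63
   62  61  61  62]
 [ 66  63  62  61  62  61  61  61  61  61  61  63  61  61  61  61  60  61
   61  62  61  61]]
```

Pointer body mid at about v 249.5, clip line at about 245.5, 1.66 px/mm, so the arm is about 2 mm too far out. I'll ease back 2 mm and measure again.

Request:
play_rows(translation=[[0.001,0,0],[0.001,0,0],[0,0,0],[0,0,0]], delta_rot=[[0,0,0],[0,0,0],[0,0,0],[0,0,0]], grip=[0.75,0.75,0.75,0.75])

```text
clock: 18.18
tool_pos: [0.51, 0.0956, 0.1617]
eef_rot: [0.751, 0.661, 0.0, -0.0]
contact_force: [-0.4, 4.1, -1.4]
opening: 0.876
finger_force: 1.9
```

```bash
cat > m.py <<'E'
from h import *
def edges(n):
    arm(); c=r.get_calibration("wrist"); im=r.snapshot("wrist").astype(float).mean(2); cv2.imwrite(f"pics/{n}.png",im)
    O=np.array([.503,.0452,0])+.146*X+.0007*Y
    q=im[225:275,384:392].mean(1); k=np.arange(225,275)
    i=q[8:28].argmin()+8; w=(170-q[i-3:i+4]).clip(0); line=(w*k[i-3:i+4]).sum()/w.sum()
    print("clip line v@388",line.round(2)); print("col355",im[238:266,354:357].mean(1).round().astype(int).tolist()); print("col364",im[238:266,360:368].mean(1).round().astype(int).tolist())
    # clip top/bottom edges
    print("clip",q.round().astype(int).tolist())
E
python3 -c "
from m import *
edges('w7')
# clip-line height by triangulation of w4 and w6
import pickle
c4,c6=[pickle.load(open(f'c{i}.pkl','rb')) for i in(4,6)]
e1,d1=ray('wrist',(358.9,145.1),c4); e2,d2=ray('wrist',(388,245.5),c6)
t=np.linalg.lstsq(np.c_[d1,-d2],e2-e1,rcond=None)[0]; print('tri clip',e1+d1*t[0],e2+d2*t[1])"
```

```text
t 18.175 pos [0.51   0.0956 0.1617] ydir -7.31 z [ 4.e-04  4.e-04 -1.e+00] F [-0.4  4.1 -1.4] op 77.1
arm xy mm -0.3 -95.1
clip line v@388 250.44
col355 [201, 196, 196, 197, 196, 200, 208, 206, 184, 150, 148, 168, 175, 174, 170, 161, 156, 155, 154, 153, 159, 178, 198, 202, 198, 185, 167, 162]
col364 [160, 190, 210, 215, 215, 215, 215, 208, 181, 148, 148, 150, 96, 38, 35, 33, 33, 31, 31, 31, 32, 30, 30, 28, 29, 28, 27, 28]
clip [126, 127, 126, 126, 125, 127, 126, 126, 127, 127, 127, 127, 126, 130, 141, 159, 173, 177, 177, 177, 177, 176, 168, 126, 69, 45, 77, 107, 105, 92, 76, 62, 51, 42, 39, 39, 38, 38, 40, 38, 39, 36, 38, 37, 35, 34, 35, 33, 32, 31]
tri clip [0.57130258 0.08964195 0.07898917] [0.57151259 0.08969259 0.07903179][ WARN:0@1.115] global loadsave.cpp:1063 imwrite_ Unsupported depth image for selected encoder is fallbacked to CV_8U.
```

Run:
```python
from h import *
im=cv2.imread("pics/w7.png",0).astype(int); c=r.get_calibration("wrist")
for u in(338,342,346): print(u,"back",im[206:222,u].tolist(),"front",im[268:292,u].tolist())
O=np.array([.503,.0452,0])+.146*X+.0007*Y
from scipy.optimize import brentq
def y_at(u,v,z):
    w=onz("wrist",(u,v),z,c)-O; return (w@X*1e3).round(2),(w@Y*1e3).round(1)
print("line v249.8@388 z82:",y_at(388,249.8,.082))
print("ptr near-lower edge 246.3@360 z.0805",y_at(360,246.3,.0805),"ptr upper-near 248.6 z.0835",y_at(355,248.6,.0835),"ptr far-upper 252.8 z.0835",y_at(355,252.8,.0835))
for v in(212,213,214,215,278,279,280,281): print(v,"z82",y_at(342,v,.082),"z92",y_at(342,v,.092))
```

```text
338 back [215, 215, 215, 214, 214, 199, 127, 36, 27, 28, 31, 34, 35, 40, 40, 40] front [38, 39, 34, 36, 38, 35, 37, 33, 37, 34, 36, 41, 88, 131, 144, 143, 145, 141, 144, 145, 146, 145, 144, 142]
342 back [215, 215, 215, 217, 213, 200, 128, 40, 16, 20, 26, 35, 36, 39, 35, 39] front [33, 39, 36, 35, 31, 38, 37, 40, 30, 38, 34, 53, 94, 132, 141, 144, 144, 141, 144, 145, 146, 141, 141, 144]
346 back [215, 214, 216, 215, 214, 200, 137, 51, 33, 27, 32, 32, 39, 42, 35, 41] front [36, 37, 35, 38, 33, 43, 38, 34, 35, 33, 41, 57, 98, 133, 142, 145, 143, 142, 143, 146, 147, 142, 142, 142]
line v249.8@388 z82: (np.float64(-91.95), np.float64(60.8))
ptr near-lower edge 246.3@360 z.0805 (np.float64(-90.08), np.float64(44.4)) ptr upper-near 248.6 z.0835 (np.float64(-90.12), np.float64(40.9)) ptr far-upper 252.8 z.0835 (np.float64(-92.64), np.float64(41.1))
212 z82 (np.float64(-69.66), np.float64(32.5)) z92 (np.float64(-66.63), np.float64(30.5))
213 z82 (np.float64(-70.22), np.float64(32.5)) z92 (np.float64(-67.14), np.float64(30.5))
214 z82 (np.float64(-70.77), np.float64(32.6)) z92 (np.float64(-67.66), np.float64(30.6))
215 z82 (np.float64(-71.32), np.float64(32.6)) z92 (np.float64(-68.18), np.float64(30.6))
278 z82 (np.float64(-109.04), np.float64(35.3)) z92 (np.float64(-103.58), np.float64(33.1))
279 z82 (np.float64(-109.7), np.float64(35.3)) z92 (np.float64(-104.19), np.float64(33.1))
280 z82 (np.float64(-110.36), np.float64(35.4)) z92 (np.float64(-104.81), np.float64(33.2))
281 z82 (np.float64(-111.02), np.float64(35.4)) z92 (np.float64(-105.43), np.float64(33.2))
```

Three estimates of the arm origin (-91.7, -90.8 and -91.4 mm) average -91.3, against the line at -91.95. Nudge about 0.4 mm outward and re-check before closing the lever.

Request:
play_rows(translation=[[-0.0005,0,0],[0,0,0],[0,0,0]], delta_rot=[[0,0,0],[0,0,0],[0,0,0]], grip=[0.75,0.75,0.75])

```text
clock: 18.6
tool_pos: [0.5099, 0.0948, 0.1617]
eef_rot: [0.751, 0.661, 0.0, 0.0]
contact_force: [-1.5, 4.5, -1.4]
opening: 0.877
finger_force: 1.9
```

```bash
python3 -c "
from m import *
edges('w8')" 2>/dev/null
```

```text
t 18.6 pos [0.5099 0.0948 0.1617] ydir -7.32 z [ 3.e-04  1.e-04 -1.e+00] F [-1.5  4.5 -1.4] op 77.2
arm xy mm -0.3 -95.9
clip line v@388 249.03
col355 [194, 194, 195, 195, 199, 208, 212, 207, 180, 149, 156, 170, 175, 174, 174, 168, 164, 157, 154, 159, 178, 199, 204, 202, 201, 200, 199, 195]
col364 [202, 213, 216, 216, 215, 216, 215, 209, 181, 147, 148, 150, 94, 39, 34, 33, 32, 31, 32, 31, 29, 32, 32, 30, 28, 28, 28, 27]
clip [127, 127, 127, 127, 127, 126, 126, 126, 127, 127, 126, 127, 131, 146, 167, 176, 177, 178, 177, 176, 173, 153, 107, 59, 58, 101, 125, 122, 108, 91, 76, 61, 46, 42, 38, 40, 39, 38, 39, 40, 38, 37, 35, 38, 35, 35, 34, 33, 34, 32]
```

Within about 0.3 mm. Now closing the lever.

Request:
play_rows(translation=[[0,0,0],[0,0,0],[0,0,0],[0,0,0],[0,0,0],[0,0,0],[0,0,0],[0,0,0],[0,0,0],[0,0,0],[0,0,0],[0,0,0]], delta_rot=[[0,0,0],[0,0,0],[0,0,0],[0,0,0],[0,0,0],[0,0,0],[0,0,0],[0,0,0],[0,0,0],[0,0,0],[0,0,0],[0,0,0]], grip=[0.6,0.5,0.4,0.3,0.2,0.1,0.0,-0.1,-0.2,-0.3,-0.3,-0.3], squeeze=12)

```text
clock: 20.15
tool_pos: [0.5098, 0.0947, 0.1617]
eef_rot: [0.751, 0.66, -0.0, 0.0]
contact_force: [-0.6, 2.8, -0.3]
opening: 0.405
finger_force: 12.3
```

```bash
python3 -c "
from m import *
edges('w9')
c=r.get_calibration('wrist'); im=cv2.imread('pics/w9.png',0).astype(int)
for u in(320,330,342): print(u,'back',im[204:222,u].tolist(),'front',im[268:292,u].tolist())" 2>/dev/null
```

```text
t 20.15 pos [0.5098 0.0947 0.1617] ydir -7.33 z [-0. -0. -1.] F [-0.6  2.8 -0.3] op 35.7
arm xy mm -0.4 -96.0
clip line v@388 248.25
col355 [194, 194, 192, 187, 193, 205, 210, 205, 174, 143, 155, 171, 176, 174, 169, 161, 159, 158, 161, 169, 191, 210, 215, 215, 213, 208, 199, 184]
col364 [202, 214, 215, 215, 215, 215, 215, 206, 170, 143, 156, 172, 175, 168, 148, 139, 154, 159, 160, 164, 169, 175, 189, 206, 214, 215, 215, 210]
clip [126, 126, 126, 126, 127, 126, 126, 126, 127, 127, 126, 127, 132, 148, 169, 177, 177, 177, 177, 176, 171, 145, 94, 52, 67, 122, 163, 174, 175, 175, 172, 160, 135, 120, 118, 117, 118, 118, 117, 117, 117, 116, 99, 67, 43, 39, 41, 38, 40, 39]
320 back [216, 216, 215, 216, 215, 216, 208, 178, 103, 36, 25, 33, 32, 39, 39, 40, 34, 40] front [149, 149, 151, 150, 153, 169, 191, 201, 201, 202, 199, 198, 195, 194, 196, 194, 196, 199, 201, 201, 199, 199, 199, 201]
330 back [215, 216, 216, 215, 216, 215, 209, 178, 103, 33, 18, 27, 36, 43, 45, 39, 42, 41] front [36, 36, 33, 27, 37, 32, 32, 34, 32, 28, 32, 26, 35, 32, 37, 35, 30, 32, 31, 31, 34, 33, 32, 35]
342 back [216, 216, 216, 215, 215, 215, 209, 176, 104, 33, 29, 28, 30, 39, 38, 39, 38, 37] front [44, 42, 33, 34, 36, 32, 33, 37, 26, 34, 35, 35, 37, 32, 36, 36, 38, 36, 34, 34, 32, 34, 35, 33]
```

The lever is at its stop (35.7 mm over both faces). The fingers no longer hide the pointer tip, so I'll measure it directly.

Run:
```python
from h import *
im=cv2.imread("pics/w9.png",0).astype(int); c=r.get_calibration("wrist")
print("rows 238..264")
for u in range(354,394,2): print(u,im[238:265,u].tolist())
O=np.array([.503,.0452,0])+.146*X+.0007*Y
for u,v in((355,212),(355,250),(378,250),(388,250)): w=onz("wrist",(u,v),.082,c)-O; print(u,v,(w@X*1e3).round(2),(w@Y*1e3).round(2))
```

```text
rows 238..264
354 [161, 163, 161, 156, 167, 192, 202, 200, 168, 139, 149, 170, 173, 174, 170, 161, 159, 157, 159, 164, 186, 209, 214, 213, 210, 197, 175]
356 [215, 214, 213, 210, 212, 214, 215, 208, 177, 147, 158, 171, 177, 175, 168, 162, 160, 160, 161, 176, 197, 211, 215, 215, 215, 214, 214]
358 [216, 216, 215, 216, 216, 215, 215, 208, 174, 147, 155, 173, 175, 175, 168, 161, 160, 159, 164, 187, 209, 215, 215, 214, 215, 214, 215]
360 [215, 216, 216, 214, 214, 215, 215, 207, 173, 142, 156, 171, 177, 176, 177, 174, 165, 161, 165, 185, 204, 210, 210, 212, 214, 215, 214]
362 [208, 214, 215, 215, 215, 216, 215, 206, 170, 145, 157, 172, 174, 169, 148, 138, 153, 159, 159, 161, 166, 165, 175, 198, 212, 216, 215]
364 [193, 212, 216, 215, 216, 215, 215, 205, 169, 141, 155, 173, 174, 166, 136, 126, 151, 158, 159, 157, 159, 163, 178, 200, 215, 214, 215]
366 [196, 213, 215, 216, 216, 214, 215, 204, 167, 144, 158, 174, 175, 165, 138, 128, 151, 158, 159, 158, 158, 173, 199, 214, 214, 214, 216]
368 [196, 214, 217, 215, 215, 215, 214, 205, 168, 145, 158, 175, 173, 164, 136, 130, 152, 159, 159, 160, 1
[... 1078 characters left out ...]
161, 172, 173, 173, 170, 159, 134, 118, 116, 113, 117, 117, 115, 114]
386 [144, 167, 175, 176, 176, 176, 176, 169, 147, 96, 52, 65, 120, 160, 172, 174, 175, 172, 161, 133, 119, 117, 116, 118, 117, 117, 118]
388 [147, 169, 178, 177, 176, 178, 177, 172, 145, 92, 51, 64, 119, 163, 175, 177, 175, 173, 161, 137, 120, 118, 115, 117, 117, 118, 117]
390 [150, 171, 178, 178, 177, 179, 177, 171, 143, 90, 51, 65, 122, 163, 176, 175, 175, 172, 162, 138, 124, 120, 119, 118, 119, 118, 118]
392 [151, 170, 175, 177, 179, 176, 176, 169, 140, 87, 50, 65, 125, 164, 175, 174, 173, 166, 158, 134, 124, 122, 119, 122, 123, 122, 124]
355 212 -70.5 39.48
355 250 -92.45 41.19
378 250 -92.75 54.63
388 250 -92.91 60.66
```

Direct view: the pointer body's mid is at v 248.8 and the clip line at 248.3. Depending on the reference, the pointer is 0.3–0.9 mm past the mark (mostly about 0.5 mm), and the grip is holding. I'll check the spool and hand in.

Run:
```python
from h import *
arm(); r.snapshot("scene")
P=[d["point"] for d in r.look_for("scene","spool")]; print(P)
ok=any(np.hypot(p[0]-.49,p[1]+.085)<.02 for p in P)
print(ok)
if ok: print(r.finish_job())
```

```text
t 20.2 pos [0.5098 0.0947 0.1617] ydir -7.33 z [ 0.  0. -1.] F [-1.3  3.2 -1.4] op 35.9
arm xy mm -0.3 -96.0
[[0.501, -0.0876, 0.0455], [0.5293, -0.2856, 0.0521], [0.3314, -0.1649, 0.059], [0.372, -0.0494, 0.0598]]
True
the job is handed in; nothing more can be done
None
```

Handed in at 20.2 s, no verdict returned: the spool is upright on the pad, the arm is held about 0.5 mm (0.3–0.9) past the mark with the lever closed at its stop, and the cone, tin and shears were not touched.

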